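# Seat a grinder roller in V-blocks against the stop and clamp it

### The arm

A 6-joint arm with a two-finger parallel gripper is mounted at the origin on the work surface. World frame = base frame: x ahead of the robot, y to its left, z up, the work surface at z = 0. Lengths are in m, angles in rad, forces in N, time in s.
With the tool pointing down it reaches from about 0.35 to 0.875 m from the base axis. Payload 4.2 kg.
Tool frame: the origin (TCP) lies between the finger pads; the fingertips stand 11 mm ahead of it and the grasp point (between the pads) lies 8 mm behind it; z points along the fingers, y is the direction in which the jaws open and shut (so a half turn about z gives the same grasp; the last joint's range is limited). The gripper opens to 87 mm and grips with 3 to 60 N. Pads are 19 mm wide; open, the fingers measure 117 mm over their backs; the gripper's body (75 mm by 190 mm) begins 51 mm behind the grasp point.
Start: joints at [1.369, 0.385, 0.008, 0, -1.194, -0.259], TCP at [0.278, 0.56, 0.234] pointing down, gripper open.
Joint ranges: [-3.14, 3.14], [-1.21, 2.06], [-1.07, 1.41], [-3.16, 2.05], [-2.99, -0.16], [-3.1, 3.1]. Speed limits (rad/s): [2.79, 2.79, 3.14, 3.14, 3.14, 3.14].

### API

Orientations are given as a unit quaternion [x, y, z, w].
In Python, from cell import read_state, snapshot, camera_model, finish_job gives the robot as it stands.
- The arm moves only by the tool send_rows, never from a script. Its argument "deltas" is a list of rows, each a list of 5 numbers: the shift along the world's x, y, z in m, then the turn about the world's z in rad, then the gripper's target within -1 to 1 (shut at 1, half-way at 0, fully open at -1). In form: [[x, y, z, twist, hand], ...]. A call has 1 to 10 rows; each row is the pose to reach, as a shift and turn from the pose measured when the call began; what a row does not reach only later rows make up. A row lasts 1/8 s, in which the tool goes at most 62.5 mm and 10.7 degrees, less where a joint would pass 70% of its speed; a pose out of reach is approached as far as the arm can. A call with a gripper value outside its range is refused whole. The fingers move at their own pace and stop on an object; "squeeze" is the grip in N (left out, the last holds). Time passes only in rows, so rows that repeat a pose let the fingers close. It gives the time, the measured TCP pose, the force and the opening at its end, in the units of the state.
- read_state(): the state, without advancing time (a new reading comes with each control period).
- snapshot(name): name is "scene" or "top" or "wrist"; returns the picture (480x640x3 uint8, red, green, blue); there is no depth.
- camera_model(name): a dict with "fx", "fy", "cx", "cy" (pixels), "rvec" (rotation vector, rad) and "tvec" (3), from world to camera coordinates, as OpenCV has them. Camera axes: x right, y down, z forward; pixel columns grow to the right and rows downward; lengths in m; the calibration is good to about 2 mm. A picture is of the moment at which its call begins: read the wrist's pose just before it. camera_model takes no time and is no camera call; for the wrist camera it gives the pose at the moment of the call.
- finish_job(): hands the job in, once; it reports no verdict.
The state is a dict: "time_s": time; "joints": joint angles; "dq": joint speeds; "joint_efforts": joint torques, N m; "position": TCP position; "tcp_rot": TCP orientation; "force": force on the tool from outside, world axes, zero at the start; "ft_torque": the same for the moment, N m; "gripper_width": finger opening in m.
Only numpy, scipy, OpenCV 4.12 (cv2) and the standard library are available. Lean on these libraries where they do the work, as an engineer would, in place of code of your own. Each camera call takes 0.05 s, during which the arm holds its last target. There are 200 camera calls.

### The job

Lift the aluminium grinder roller out of its wooden cradle and lower it, without dropping it, into the pair of steel V-blocks, clear of the end stop, until it bears on both Vs under a light downward press. Then, with the clamp still open and the fingers staying on the blue band without skidding off it, slide the roller along the Vs until it has pushed the sprung brass button of the stop fully home, keep a light push of about 5 to 10 newtons on it for about a second, let go, and swing the yellow clamp arm over so that it lies on the roller, which must still hold the button in. Be gentle: never press or push the roller with more than about 20 newtons, and leave the tin, the abrasive belt roll and the spanner alone.

Things in the scene. Friction and masses are not known exactly. Their poses are not given: they have to be found in the camera images.
- roller_center (a point): Centre of the loose roller: a plain aluminium bar 32 mm in diameter, 220 mm long, about 0.3 to 0.55 kg, with a 30 mm wide blue band round its middle. Its y axis runs along the roller (both ends alike); x and z turn as it rolls. At first it lies level in the wooden cradle, axis 70 mm above the bench; grip it across the blue band from above.
- roller: The same roller; the origin is its centre, as above.
- cradle: Wooden cradle fixed to the bench, where the roller lies at first, along its y axis. Origin at the centre of its underside, on the bench. Base board 90 (x) by 230 (y) by 12 mm; saddles with V notches at y = -88 and +88 mm, each 64 mm wide (x), 20 mm long (y), 65 mm high; nothing between them (156 mm free).
- fixture: Fixture fixed to the bench: green base plate 12 mm thick, x -75 to 75, y -105 to 160 mm, with two steel V-blocks centred at y = -75 and +75 mm, each 36 mm long (y), 72 mm wide (x), top at 73 mm. Between them 114 mm are free for the fingers, down to the plate. Origin on the bench, under the middle between the two Vs; z up. Green hinge lugs at x 48, y 60 to 96 mm, 96 mm high.
- v_seat (a point): Where the axis of a seated roller runs: midway between the two V-blocks, centred in the Vs, 70 mm above the bench; axes as the fixture's (y along the V). The Vs are 90 degrees, 52 mm wide at the mouth, vertex at 47 mm height.
- stop: End stop: grey post 34 mm wide, 90 mm high, inner face at y = 134 mm of the fixture (origin below it on the bench; y as the fixture's). A screw in it, 70 mm up, carries a 20 mm brass button facing -y. The screw is set anew each time and not measured: the button's face lies anywhere from y = 101 to 117 mm of the fixture. It yields 5 mm against a weak spring (0.5 to 1 N), then is solid.
- clamp (a joint): Angle of the clamp arm, rad: 0 = level, lying on a seated roller (-0.12 with no roller); grows as it opens upward, to 2.0; starts at 1.6 to 1.95 (upright), and swings down towards the fixture's -x. Stiff hinge: stays where left above about 1.1 rad; below about 0.8 rad it sinks slowly by its own weight (0.35 kg). 1 to 3 N at the ball move it.
- clamp_ball (a point): Centre of the red ball (22 mm diameter) on the free end of the yellow clamp arm (18 mm wide, 10 mm thick), 115 mm from the hinge axis, which runs along the fixture's y through x = 48 mm, 91 mm above the bench; the arm's middle is at y = 78 mm of the fixture. It moves with the arm.
- tin: Closed red tin, 66 mm diameter, 85 mm high, standing; origin at its underside. Leave alone.
- belt_roll: Roll of brown abrasive belt, ring 84 mm diameter, 50 mm high, flat on the bench; origin at its underside. Leave alone.
- spanner: Steel spanner 170 mm long lying on the bench. Leave alone.
Things that resemble listed ones, but are neither listed nor needed, are in the scene too. Of the things like the roller, leave any that is pink; of the rest the smaller one is meant.

How it is judged:
By the outcome, as a careful person would: the job done as asked, in the order asked, and still so for the second after the job is handed in, with the robot touching nothing.
It also fails if it takes over 72 s, if anything falls off the work surface, if the arm or the gripper's body presses on something with over 40 N, if the wrist force passes 120 N, or if a joint passes its speed limit or range.

## Working session

There is one attempt and no reset: what is moved stays moved. The work goes in short steps, Python scripts to look and compute and a tool call to move; the robot and the scene stay as the last step left them, time stands still between calls to the robot, and variables do not carry over. Pictures are saved under pics/ and viewed, about 8 in all and at most 12, crops included, and the job is handed in when it is done.

Besides the shell and the picture viewer there is one more tool, called after "Call:" as name([rows], argument=value, ...), one row to a line, values as JSON. send_rows: Moves the arm, as the interface text tells. Its arguments: {"type":"object","properties":{"deltas":{"type":"array","items":{"type":"array","items":{"type":"number"}}},"squeeze":{"type":"number"}},"required":["deltas"]}

```bash
mkdir -p pics; ls; cat > h.py <<'E'
import numpy as np, cv2
from cell import *
def cam(n):
    m=camera_model(n); K=np.array([[m['fx'],0,m['cx']],[0,m['fy'],m['cy']],[0,0,1]],float)
    R=cv2.Rodrigues(np.array(m['rvec'],float))[0]; t=np.array(m['tvec'],float).ravel(); return K,R,t
def ray(c,uv,z):
    K,R,t=c; d=R.T@np.linalg.inv(K)@np.array([uv[0],uv[1],1.]); o=-R.T@t
    return o+d*(z-o[2])/d[2]
def proj(c,P):
    K,R,t=c; q=(K@(R@np.atleast_2d(P).T+t[:,None])).T; return q[:,:2]/q[:,2:]
def shot(n,f):
    im=snapshot(n); cv2.imwrite('pics/'+f,im[:,:,::-1]); return im
E
python3 - <<'E'
from h import *
s=read_state(); print(s)
shot('top','top0.png'); shot('scene','scene0.png')
for n in('top','scene','wrist'): K,R,t=cam(n); print(n,K[0,0],-R.T@t,R[2])
E
```

```text
pics
{'time_s': 0.0, 'joints': array([ 1.36858490e+00,  3.85550318e-01,  6.63666511e-03, -4.95478775e-04,
       -1.19401663e+00, -2.58584058e-01]), 'dq': array([ 0.00152787, -0.00059324, -0.00090942,  0.00025463, -0.00087569,
        0.00012505]), 'joint_efforts': array([-8.98615108e-04, -3.90666211e+01,  1.87407160e+01,  4.22012463e+00,
        1.10211584e-02, -1.93215692e-04]), 'position': array([0.27764788, 0.55929615, 0.23246812]), 'tcp_rot': array([ 9.73554186e-01, -2.28453617e-01, -2.00102450e-04,  1.07304486e-03]), 'force': array([ 0.11724756,  0.04139975, -0.11300592]), 'ft_torque': array([-0.04063032, -0.02164231, -0.0067065 ]), 'gripper_width': 0.08727284769983772}
top 597.800087695679 [0.33671342 0.19641853 1.46761688] [ 0.12228489 -0.02667808 -0.99213643]
scene 570.1430038714788 [ 1.51767734 -0.50728007  0.86162526] [-0.70508673  0.48207419 -0.52005498]
wrist 429.80408540128633 [0.35132984 0.52177721 0.38365221] [-0.26917995  0.13117077 -0.9541155 ]
```

View pics/top0.png

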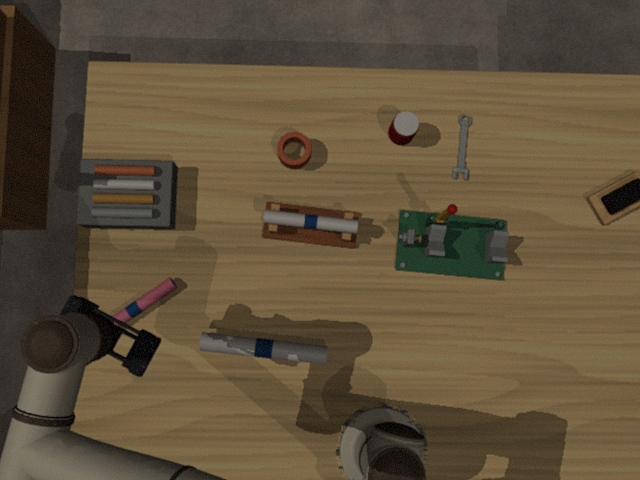

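View pics/scene0.png

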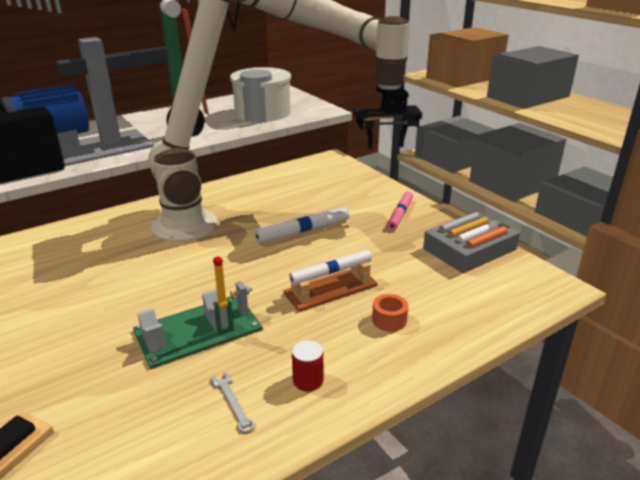

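The top view shows three look-alikes: a roller in the cradle with its blue band at about (311,222), a pink bar at about (145,303), and a larger grey bar with a blue band at about (263,348). The cradle roller is the smaller one that isn't pink, so I choose that. The fixture is at about (452,244), with its stop at the left end (408,237) and the clamp upright with its ball at (452,209). A close crop comes next.

```bash
python3 - <<'E'
from h import *
im=cv2.imread('pics/top0.png')[190:290,250:520]
cv2.imwrite('pics/crop0.png',cv2.resize(im,None,fx=2.96,fy=2.96,interpolation=cv2.INTER_CUBIC))
c=cam('top')
for n,uv,z in [('rollL',(264,221),.07),('rollR',(357,227),.07),('band',(311,222),.086),('plateTL',(399,211),.012),('TR',(507,219),.012),('BR',(503,279),.012),('BL',(396,270),.012)]:
    print(n,ray(c,uv,z).round(4))
E
```

```text
rollL [0.5331 0.2891 0.07  ]
rollR [0.5229 0.0694 0.07  ]
band [0.5305 0.1785 0.086 ]
plateTL [ 0.5724 -0.0397  0.012 ]
TR [ 0.5575 -0.309   0.012 ]
BR [ 0.4086 -0.2955  0.012 ]
BL [ 0.4263 -0.0321  0.012 ]
```

View pics/crop0.png

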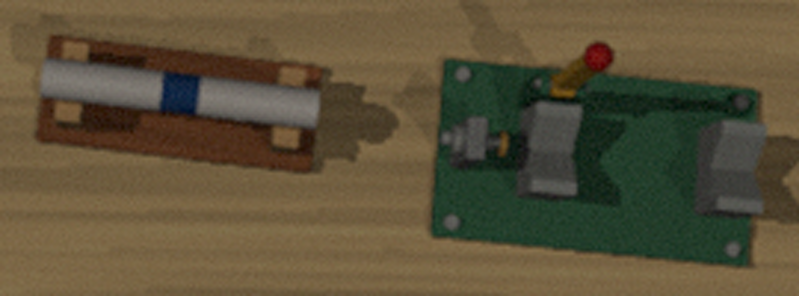

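Close crop confirms the choice: plain aluminium bar in the wooden cradle, with the blue band at crop (180,93), which is (311,221) in the full image. Moving above it.

Call:
send_rows([
  [0.03,-0.045,0.01,-0.15,-1],
  [0.06,-0.09,0.02,-0.3,-1],
  [0.09,-0.135,0.03,-0.45,-1],
  [0.12,-0.18,0.03,-0.6,-1],
  [0.155,-0.23,0.03,-0.75,-1],
  [0.19,-0.28,0.03,-0.9,-1],
  [0.22,-0.33,0.03,-1.05,-1],
  [0.252,-0.381,0.03,-1.157,-1],
  [0.252,-0.381,0.03,-1.157,-1],
  [0.252,-0.381,0.03,-1.157,-1],
])

```text
time_s: 1.35
position: [0.5295, 0.1782, 0.2621]
tcp_rot: [-0.69, 0.724, 0.001, -0.001]
force: [0.9, -0.0, 1.1]
gripper_width: 0.0869
```

```bash
python3 - <<'E'
from h import *
c=cam('wrist'); np.savez('w1.npz',K=c[0],R=c[1],t=c[2]); shot('wrist','w1.png'); s=read_state(); print(s['position'],s['tcp_rot'],s['joints'],s['force'])
from scipy.spatial.transform import Rotation as Ro
loc=np.array([[75,160],[75,-105],[-75,-105],[-75,160]])/1e3
W=np.array([[.5724,-.0397],[.5575,-.309],[.4086,-.2955],[.4263,-.0321]])
l0=loc-loc.mean(0);w0=W-W.mean(0)
a=np.arctan2((l0[:,0]*w0[:,1]-l0[:,1]*w0[:,0]).sum(),(l0*w0).sum())
Rm=np.array([[np.cos(a),-np.sin(a)],[np.sin(a),np.cos(a)]]);o=W.mean(0)-Rm@loc.mean(0)
print('fixture',o,a,(W-(loc@Rm.T+o))*1e3)
E
```

```text
[0.52925208 0.17882601 0.26229076] [-0.69056367  0.72327047  0.00086582 -0.00094049] [ 0.61514757  0.25356413 -0.10863176 -0.00153569 -1.21071533 -0.66086351] [ 0.60122331 -0.34476413  0.21444315]
fixture [ 0.48945282 -0.19651944] -0.06357662568647457 [[-2.06670569  1.90772685]
 [-0.13024736 -2.9276561 ]
 [ 0.66670569  1.04227315]
 [ 1.53024736 -0.0223439 ]]
```

Call:
send_rows([
  [-0.005,-0.06,0.01,0,-1],
  [-0.01,-0.12,0.02,0,-1],
  [-0.02,-0.18,0.03,0,-1],
  [-0.03,-0.24,0.04,0,-1],
  [-0.04,-0.3,0.04,0,-1],
  [-0.04,-0.33,0.04,0,-1],
  [-0.04,-0.33,0.04,0,-1],
])

```text
time_s: 2.28
position: [0.4891, -0.1514, 0.3022]
tcp_rot: [-0.69, 0.724, 0.001, -0.001]
force: [-0.3, 0.0, 0.0]
gripper_width: 0.0872
```

```bash
python3 - <<'E'
from h import *
c=cam('wrist'); np.savez('w2.npz',K=c[0],R=c[1],t=c[2]); shot('wrist','w2.png'); s=read_state(); print(s['position'],s['force'])
E
```

```text
[ 0.48924527 -0.15048714  0.30215019] [-0.1135507  0.9129194 -0.5269292]
```

View pics/w1.png

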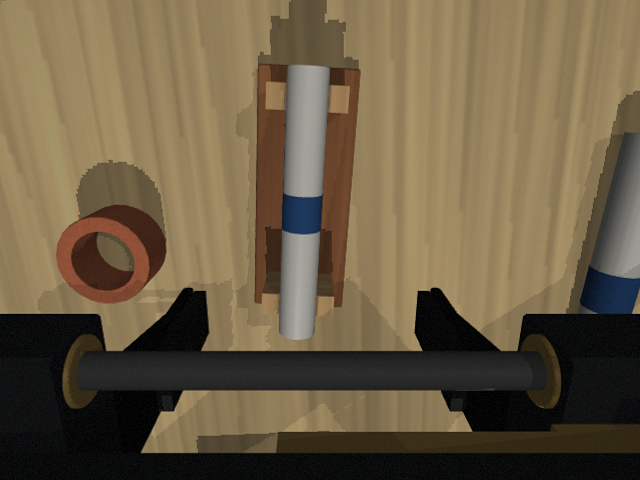

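View pics/w2.png

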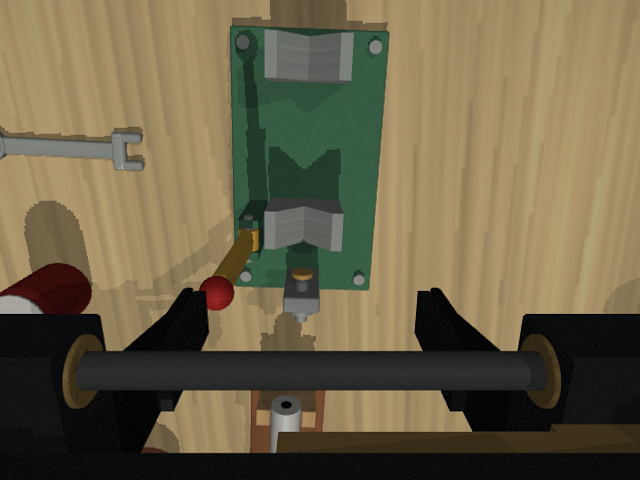

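The wrist view w1 shows the roller in the cradle: band centre (302,214), ends at (309,66) and (297,338). View w2 shows the fixture: plate corners (232,27), (389,32), (370,290), (234,285), V-blocks at (308,56) and (303,226), brass button (302,270), and ball (216,293).

```bash
python3 - <<'E'
from h import *
from scipy.optimize import least_squares
L=lambda f:(lambda d:(d['K'],d['R'],d['t']))(np.load(f))
c1,c2=L('w1.npz'),L('w2.npz')
print('cam2',-c2[1].T@c2[2])
# roller silhouette per row
im=cv2.imread('pics/w1.png').astype(int); b,g,r=im[...,0],im[...,1],im[...,2]
hsv=cv2.cvtColor(im.astype(np.uint8),cv2.COLOR_BGR2HSV)
m=((hsv[...,1]<40)&(hsv[...,2]>90))|((hsv[...,0]>100)&(hsv[...,0]<125)&(hsv[...,1]>120)&(hsv[...,2]>60))
pts=[]
for v in range(85,300,5):
    u=np.where(m[v,265:345])[0]+265
    if len(u)>25: pts.append((u.min()/2+u.max()/2,v))
P=np.array([ray(c1,p,.07) for p in pts]); k=np.polyfit(P[:,1],P[:,0],1); print('axis x=k0*y+k1',k,'resid mm',1e3*np.std(P[:,0]-np.polyval(k,P[:,1])))
bm=(hsv[...,0]>100)&(hsv[...,0]<125)&(hsv[...,1]>120)&(hsv[...,2]>60); ys,xs=np.where(bm[150:260,265:345]); print('band px',xs.mean()+265,ys.min()+150,ys.max()+150)
yb=[ray(c1,(302,ys.min()+150),.086)[1],ray(c1,(302,ys.max()+151),.086)[1]]; print('band y',yb,np.mean(yb),'x',np.polyval(k,np.mean(yb)))
loc=[];px=[]
for x,y,z,u,v in [(75,-105,12,231,26),(-75,-105,12,389,31),(-75,160,12,370,290),
 (36,-93,73,265,30),(-36,-93,73,354,32),(36,-57,73,265,78),(-36,-57,73,351,81),
 (36,57,73,264,203),(-36,57,73,343,206),(36,93,73,265,248),(-36,93,73,342,250)]:
    loc.append((x,y,z));px.append((u,v))
loc=np.array(loc)/1e3;px=np.array(px,float)
def f(p,w=slice(None)):
    c,s=np.cos(p[2]),np.sin(p[2]); W=np.c_[c*loc[:,0]-s*loc[:,1]+p[0],s*loc[:,0]+c*loc[:,1]+p[1],loc[:,2]]
    return (proj(c2,W)-px).ravel()
q=least_squares(f,[.49,-.196,-.06],loss='soft_l1').x; print('fixture',q); print(f(q).reshape(-1,2).round(1).tolist())
print('button',[ray(c2,(302,v),.078) for v in (268,)])
E
```

```text
cam2 [ 0.48522892 -0.23499955  0.45326937]
axis x=k0*y+k1 [0.09991444 0.5180296 ] resid mm 0.22006728098559739
band px 302.2736593059937 195 233
band y [np.float64(0.16082888569040577), np.float64(0.19224379675600775)] 0.17653634122320677 x 0.5356681280047108
fixture [ 0.49019976 -0.19880896 -0.0779371 ]
[[-1.8, -1.3], [1.0, -0.7], [-0.3, 0.7], [-0.5, -0.6], [-0.0, 0.5], [-0.4, -0.9], [0.3, -1.0], [0.8, 8.0], [0.9, 7.3], [-0.2, 0.5], [-0.1, 0.7]]
button [array([ 0.4995203 , -0.08975873,  0.078     ])]
```

Call:
send_rows([
  [0.006,0.06,-0.01,-0.0535,-1],
  [0.015,0.12,-0.03,-0.0535,-1],
  [0.024,0.18,-0.06,-0.0535,-1],
  [0.033,0.24,-0.1,-0.0535,-1],
  [0.042,0.295,-0.13,-0.0535,-1],
  [0.0465,0.327,-0.16,-0.0535,-1],
  [0.0465,0.327,-0.17,-0.0535,-1],
  [0.0465,0.327,-0.17,-0.0535,-1],
])

```text
time_s: 3.32
position: [0.5346, 0.1776, 0.1314]
tcp_rot: [-0.672, 0.74, 0.001, -0.002]
force: [0.6, 0.3, 0.5]
gripper_width: 0.087
```

```bash
python3 - <<'E'
from h import *
c=cam('wrist'); shot('wrist','w3.png'); s=read_state(); print(s['position'],s['tcp_rot'],s['force'])
im=cv2.imread('pics/w3.png'); hsv=cv2.cvtColor(im,cv2.COLOR_BGR2HSV)
bm=((hsv[...,0]>100)&(hsv[...,0]<125)&(hsv[...,1]>120)&(hsv[...,2]>50)).astype(np.uint8)
n,_,st,ce=cv2.connectedComponentsWithStats(bm); print([(st[i].tolist(),ce[i].round(1).tolist(),ray(c,ce[i],.083).round(4).tolist()) for i in range(1,n) if st[i,4]>200])
E
```

```text
[0.53542904 0.17712212 0.13258779] [-0.67178263  0.7407473   0.00090855 -0.00083934] [0.21372647 0.28158977 0.31718872]
[([277, 246, 61, 63, 3208], [307.1, 278.5], [0.536, 0.1768, 0.083])]
```

Call:
send_rows([
  [0.0005,0,-0.03,0,-1],
  [0.0005,0,-0.055,0,-1],
  [0.0005,0,-0.0706,0,-1],
  [0.0005,0,-0.0706,0,-1],
])

```text
time_s: 3.88
position: [0.5359, 0.1765, 0.062]
tcp_rot: [-0.672, 0.741, 0.001, -0.001]
force: [0.3, 0.1, 0.0]
gripper_width: 0.0872
```

Call:
send_rows([
  [0,0,0,0,0],
  [0,0,0,0,0.3],
  [0,0,0,0,1],
  [0,0,0,0,1],
  [0,0,0,0,1],
  [0,0,0,0,1],
], squeeze=5)

```text
time_s: 4.62
position: [0.5359, 0.1765, 0.062]
tcp_rot: [-0.672, 0.741, 0.001, -0.001]
force: [0.4, 1.0, 0.3]
gripper_width: 0.035
```

Almost closed; now close fully and tighten the grip.

Call:
send_rows([
  [0,0,0,0,1],
  [0,0,0,0,1],
  [0,0,0,0,1],
])

```text
time_s: 5.0
position: [0.5366, 0.1767, 0.0622]
tcp_rot: [-0.672, 0.741, 0.001, -0.0]
force: [4.4, -1.4, -0.4]
gripper_width: 0.0319
```

Call:
send_rows([
  [0,0,0,0,1],
  [0,0,0,0,1],
  [0,0,0,0,1],
], squeeze=35)

```text
time_s: 5.38
position: [0.5367, 0.1767, 0.0622]
tcp_rot: [-0.672, 0.741, 0.001, -0.0]
force: [3.9, -0.6, -1.4]
gripper_width: 0.0313
```

Call:
send_rows([
  [0,0,0.005,0,1],
  [0,0,0.01,0,1],
  [0,0,0.02,0,1],
  [0,0,0.03,0,1],
  [0,0,0.03,0,1],
])

```text
time_s: 6.0
position: [0.5373, 0.1771, 0.0936]
tcp_rot: [-0.672, 0.741, 0.0, 0.001]
force: [-0.3, -1.3, -4.4]
gripper_width: 0.0306
```

```bash
python3 - <<'E'
from h import *
from scipy.optimize import least_squares
d=np.load('w2.npz');c2=(d['K'],d['R'],d['t'])
A=np.array([(75,-105,12,231,26),(-75,-105,12,389,31),(-75,160,12,370,290),(36,-93,73,265,30),(-36,-93,73,354,32),(36,93,73,265,248),(-36,93,73,342,250)],float)
def f(p):
    c,s=np.cos(p[2]),np.sin(p[2]);x,y,z=A[:,:3].T/1e3
    return (proj(c2,np.c_[c*x-s*y+p[0],s*x+c*y+p[1],z])-A[:,3:]).ravel()
q=least_squares(f,[.49,-.196,-.06],loss='soft_l1').x; print(q,f(q).reshape(-1,2).round(1).tolist())
a=q[2]
for y in(-.03,0): print(y,q[0]-np.sin(a)*y,q[1]+np.cos(a)*y)
s=read_state();print(s['position'],s['tcp_rot'],s['force'])
Q=s['tcp_rot'];print('yaw',np.arctan2(2*Q[1]**2-1,2*Q[0]*Q[1]))
# overlay for check
im=cv2.imread('pics/w2.png');K=lambda x,y,z:tuple(proj(c2,[[np.cos(a)*x-np.sin(a)*y+q[0],np.sin(a)*x+np.cos(a)*y+q[1],z]])[0].round().astype(int).tolist())
for s_ in(-.075,.075):
    p=[K(x,s_+dy,.073) for x,dy in((.036,-.018),(-.036,-.018),(-.036,.018),(.036,.018))]
    cv2.polylines(im,[np.array(p)],True,(0,0,255),1)
    for w in(.026,-.026): cv2.line(im,K(w,s_-.018,.073),K(w,s_+.018,.073),(255,0,255),1)
    cv2.line(im,K(0,s_-.018,.047),K(0,s_+.018,.047),(255,255,0),1)
cv2.imwrite('pics/ov.png',cv2.resize(im[10:310,200:420],None,fx=2,fy=2,interpolation=cv2.INTER_CUBIC))
E
```

```text
[ 0.48999474 -0.1987163  -0.07677777] [[-1.7, -1.1], [1.1, -0.7], [0.0, 0.7], [-0.3, -0.5], [0.1, 0.5], [0.2, 0.7], [0.2, 0.8]]
-0.03 0.4876936674684548 -0.2286279205909132
0 0.48999473813577643 -0.1987162995418294
[0.53729755 0.17711535 0.09358564] [-6.71616149e-01  7.40898579e-01  3.28204013e-04  9.67725392e-04] [-0.32963625 -1.27506498 -4.40675732]
yaw 3.0435742538542816
```

View pics/ov.png

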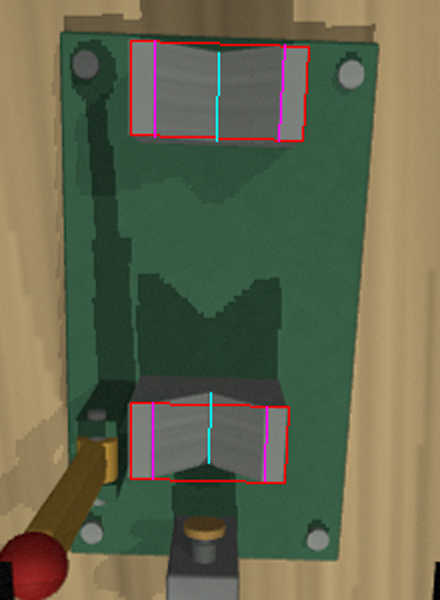

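The overlay matches the V-block outlines (yellow arm upright, leaning to +x). The roller is held (about 4.4 N). Next: carry it high, clearing the clamp ball, to hover over the Vs at local y = -30 mm.

Call:
send_rows([
  [0,0,0.03,0,1],
  [0,0,0.075,0,1],
  [-0.002,-0.015,0.12,0.005,1],
  [-0.006,-0.05,0.155,0.01,1],
  [-0.012,-0.1,0.165,0.015,1],
  [-0.018,-0.15,0.165,0.021,1],
  [-0.024,-0.2,0.165,0.021,1],
  [-0.03,-0.25,0.165,0.021,1],
  [-0.037,-0.3,0.165,0.021,1],
  [-0.042,-0.345,0.165,0.021,1],
])

```text
time_s: 7.25
position: [0.4942, -0.1693, 0.2583]
tcp_rot: [-0.679, 0.734, 0.001, 0.001]
force: [0.1, 0.5, -4.2]
gripper_width: 0.031
```

Call:
send_rows([
  [-0.004,-0.03,0,0,1],
  [-0.006,-0.045,0,0,1],
  [-0.006,-0.05,0,0,1],
  [-0.006,-0.05,0,0,1],
])

```text
time_s: 7.75
position: [0.4883, -0.2189, 0.2581]
tcp_rot: [-0.679, 0.734, 0.001, 0.001]
force: [0.3, 0.2, -4.8]
gripper_width: 0.0308
```

```bash
python3 - <<'E'
from h import *
s=read_state();Q=s['tcp_rot'];print(s['position'],s['force'],s['ft_torque'],'yaw',np.arctan2(2*Q[1]**2-1,2*Q[0]*Q[1])-np.pi,s['gripper_width'])
E
```

```text
[ 0.48831101 -0.21886948  0.25811447] [ 0.25779163  0.16718347 -4.82336299] [ 0.07732209 -0.05928448  0.00347436] yaw -0.07723781203907443 0.030811417601710005
```

Call:
send_rows([
  [-0.0007,-0.0098,-0.02,0,1],
  [-0.0007,-0.0098,-0.06,0,1],
  [-0.0007,-0.0098,-0.1,0,1],
  [-0.0007,-0.0098,-0.135,0,1],
  [-0.0007,-0.0098,-0.155,0,1],
  [-0.0007,-0.0098,-0.165,0,1],
  [-0.0007,-0.0098,-0.165,0,1],
])

```text
time_s: 8.62
position: [0.488, -0.2281, 0.093]
tcp_rot: [-0.68, 0.733, 0.001, 0.001]
force: [0.8, -0.9, -5.1]
gripper_width: 0.0313
```

```bash
python3 - <<'E'
from h import *
s=read_state();print(s['position'],s['force'],s['ft_torque'])
a=cv2.resize(shot('scene','s2.png')[200:400,100:380],(560,400),interpolation=cv2.INTER_CUBIC)
cv2.imwrite('pics/s2c.png',a[:,:,::-1])
E
```

```text
[ 0.48795012 -0.22809289  0.09301236] [ 0.76131864 -0.93785944 -5.13376818] [-0.02272745 -0.04920653 -0.02576126]
```

View pics/s2c.png

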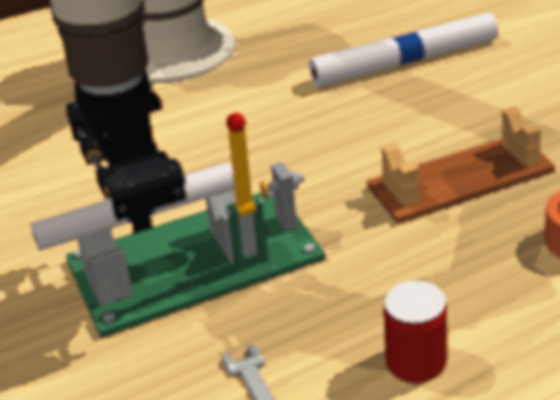

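The roller hovers over both Vs (crop (60,230) to (235,175)), with its end clear of the button at (265,187). Lowering in stages.

Call:
send_rows([
  [0,0,-0.008,0,1],
  [0,0,-0.016,0,1],
  [0,0,-0.022,0,1],
  [0,0,-0.025,0,1],
  [0,0,-0.025,0,1],
])

```text
time_s: 9.3
position: [0.4883, -0.2284, 0.0685]
tcp_rot: [-0.68, 0.734, 0.001, 0.001]
force: [-0.5, 0.0, -4.7]
gripper_width: 0.031
```

Call:
send_rows([
  [0,0,-0.0015,0,1],
  [0,0,-0.003,0,1],
  [0,0,-0.003,0,1],
])

```text
time_s: 9.68
position: [0.4882, -0.2284, 0.0654]
tcp_rot: [-0.68, 0.734, 0.001, 0.001]
force: [0.1, 0.1, -4.5]
gripper_width: 0.0311
```

Call:
send_rows([
  [0,0,-0.001,0,1],
  [0,0,-0.002,0,1],
  [0,0,-0.002,0,1],
])

```text
time_s: 10.05
position: [0.4882, -0.2284, 0.0634]
tcp_rot: [-0.68, 0.734, 0.001, 0.001]
force: [-0.4, 0.0, -3.6]
gripper_width: 0.0306
```

Call:
send_rows([
  [0,0,-0.0005,0,1],
  [0,0,-0.001,0,1],
  [0,0,-0.001,0,1],
])

```text
time_s: 10.42
position: [0.4887, -0.2285, 0.0626]
tcp_rot: [-0.68, 0.733, 0.0, 0.001]
force: [0.4, 0.1, -2.9]
gripper_width: 0.031
```

Call:
send_rows([
  [0,0,-0.0007,0,1],
  [0,0,-0.0007,0,1],
  [0,0,-0.0007,0,1],
])

```text
time_s: 10.8
position: [0.4889, -0.2285, 0.0623]
tcp_rot: [-0.68, 0.733, 0.0, 0.001]
force: [0.0, 1.2, 0.7]
gripper_width: 0.0309
```

```bash
cat > st.py <<'E'
from h import *
s=read_state();Q=s['tcp_rot'];print(s['time_s'],s['position'].round(5),s['force'].round(2),s['ft_torque'].round(3),'yaw',round(np.arctan2(2*Q[1]**2-1,2*Q[0]*Q[1])-np.pi,4),Q.round(4),s['gripper_width'])
E
python3 st.py
```

```text
10.8 [ 0.4889  -0.22853  0.06229] [0.05 1.2  0.67] [ 0.353  0.124 -0.149] yaw -0.076 [-0.6797  0.7335  0.      0.0014] 0.030945910383039333
```

Call:
send_rows([
  [0,0,-0.0006,0,1],
  [0,0,-0.0006,0,1],
  [0,0,-0.0006,0,1],
  [0,0,-0.0006,0,1],
])

```text
time_s: 11.3
position: [0.489, -0.2285, 0.0621]
tcp_rot: [-0.68, 0.733, -0.0, 0.002]
force: [-1.7, 2.9, 6.0]
gripper_width: 0.0312
```

```bash
python3 st.py
```

```text
11.3 [ 0.48902 -0.22852  0.06214] [-1.71  2.88  5.98] [ 0.748  0.415 -0.136] yaw -0.0761 [-6.797e-01  7.335e-01 -1.000e-04  1.600e-03] 0.031239405131135312
```

Both Vs bear the load, with about 6 N net press and the torque split between the two. Easing off and sliding along +y of the fixture.

Call:
send_rows([
  [0,0.0005,-0.0003,0,1],
  [0.0002,0.003,-0.0003,0,1],
  [0.0005,0.006,-0.0003,0,1],
  [0.0007,0.009,-0.0003,0,1],
  [0.0009,0.012,-0.0003,0,1],
  [0.0011,0.014,-0.0003,0,1],
  [0.0012,0.0155,-0.0003,0,1],
  [0.0012,0.016,-0.0003,0,1],
])

```text
time_s: 12.3
position: [0.4903, -0.2137, 0.0621]
tcp_rot: [-0.68, 0.734, -0.001, 0.001]
force: [-1.8, -5.3, 4.5]
gripper_width: 0.0312
```

```bash
python3 st.py
```

```text
12.3 [ 0.49027 -0.21372  0.0621 ] [-1.83 -5.34  4.46] [-1.63   0.467 -0.221] yaw -0.0761 [-0.6797  0.7335 -0.0008  0.0011] 0.031243737460735898
```

Call:
send_rows([
  [0,0.001,0.0001,0,1],
  [0.0002,0.003,0.0001,0,1],
  [0.0004,0.005,0.0001,0,1],
  [0.0006,0.007,0.0001,0,1],
  [0.0006,0.008,0.0001,0,1],
])

```text
time_s: 12.92
position: [0.4909, -0.2055, 0.0621]
tcp_rot: [-0.68, 0.733, -0.001, 0.001]
force: [-1.3, -4.3, 0.8]
gripper_width: 0.0309
```

```bash
python3 st.py; python3 - <<'E'
from h import *
im=shot('scene','s3.png')[240:340,160:290]; cv2.imwrite('pics/s3c.png',cv2.resize(im,None,fx=5,fy=5,interpolation=cv2.INTER_CUBIC)[:,:,::-1])
E
```

```text
12.925 [ 0.49093 -0.20555  0.06212] [-1.28 -4.27  0.81] [-1.136  0.221 -0.262] yaw -0.076 [-0.6797  0.7335 -0.0008  0.0011] 0.03090216628742351
```

View pics/s3c.png

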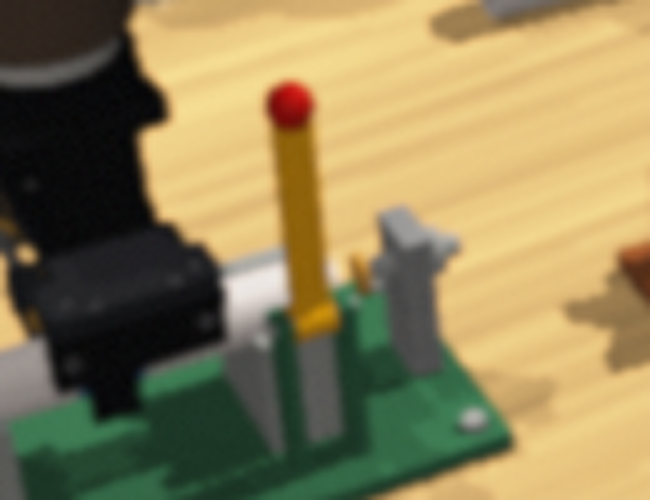

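The crop shows the roller end just short of the brass button (355,272). Continuing in small steps.

Call:
send_rows([
  [0.0001,0.0012,0.0001,0,1],
  [0.0002,0.0024,0.0001,0,1],
  [0.0003,0.0036,0.0001,0,1],
  [0.0003,0.004,0.0001,0,1],
])

```text
time_s: 13.48
position: [0.4913, -0.2013, 0.0621]
tcp_rot: [-0.68, 0.733, -0.001, 0.001]
force: [-1.1, -3.8, 0.9]
gripper_width: 0.0313
```

Call:
send_rows([
  [0.0001,0.001,0.0001,0,1],
  [0.0002,0.002,0.0001,0,1],
  [0.0002,0.002,0.0001,0,1],
])

```text
time_s: 13.85
position: [0.4914, -0.199, 0.0622]
tcp_rot: [-0.68, 0.733, -0.001, 0.001]
force: [-0.4, -2.6, -0.8]
gripper_width: 0.0308
```

Call:
send_rows([
  [0.0001,0.001,0,0,1],
  [0.0001,0.0015,0,0,1],
  [0.0001,0.0015,0,0,1],
])

```text
time_s: 14.22
position: [0.4916, -0.1975, 0.0621]
tcp_rot: [-0.68, 0.733, -0.001, 0.001]
force: [-0.8, -2.6, -1.3]
gripper_width: 0.0311
```

Call:
send_rows([
  [0.0001,0.001,0,0,1],
  [0.0001,0.0015,0,0,1],
  [0.0001,0.0015,0,0,1],
])

```text
time_s: 14.6
position: [0.4917, -0.1959, 0.0622]
tcp_rot: [-0.68, 0.733, -0.001, 0.001]
force: [-0.8, -2.6, -0.9]
gripper_width: 0.0313
```

Call:
send_rows([
  [0.0001,0.001,0,0,1],
  [0.0001,0.0015,0,0,1],
  [0.0001,0.0015,0,0,1],
])

```text
time_s: 14.98
position: [0.4918, -0.1943, 0.0621]
tcp_rot: [-0.68, 0.733, -0.001, 0.001]
force: [-1.1, -2.4, -0.6]
gripper_width: 0.031
```

Call:
send_rows([
  [0.0001,0.001,0,0,1],
  [0.0001,0.001,0,0,1],
  [0.0001,0.001,0,0,1],
])

```text
time_s: 15.35
position: [0.4919, -0.1932, 0.0622]
tcp_rot: [-0.68, 0.733, -0.001, 0.001]
force: [-0.7, -3.1, 0.1]
gripper_width: 0.0312
```

Call:
send_rows([
  [0.0001,0.001,0,0,1],
  [0.0001,0.001,0,0,1],
  [0.0001,0.001,0,0,1],
])

```text
time_s: 15.72
position: [0.492, -0.1922, 0.0621]
tcp_rot: [-0.68, 0.733, -0.001, 0.001]
force: [-0.8, -3.1, -1.3]
gripper_width: 0.0313
```

Call:
send_rows([
  [0.0001,0.001,0,0,1],
  [0.0001,0.001,0,0,1],
  [0.0001,0.001,0,0,1],
])

```text
time_s: 16.1
position: [0.4921, -0.1912, 0.0621]
tcp_rot: [-0.68, 0.733, -0.001, 0.001]
force: [-0.5, -3.1, -0.2]
gripper_width: 0.0315
```

Call:
send_rows([
  [0.0001,0.001,0,0,1],
  [0.0001,0.001,0,0,1],
  [0.0001,0.001,0,0,1],
])

```text
time_s: 16.48
position: [0.4922, -0.1901, 0.0621]
tcp_rot: [-0.68, 0.733, -0.001, 0.001]
force: [-0.8, -4.3, -0.4]
gripper_width: 0.0307
```

Call:
send_rows([
  [0,0.0007,0,0,1],
  [0,0.0007,0,0,1],
  [0,0.0007,0,0,1],
])

```text
time_s: 16.85
position: [0.4922, -0.1894, 0.0622]
tcp_rot: [-0.68, 0.733, -0.001, 0.002]
force: [-0.6, -3.0, -0.5]
gripper_width: 0.0311
```

```bash
python3 st.py; python3 - <<'E'
from h import *
im=shot('scene','s4.png')[240:340,160:290]; cv2.imwrite('pics/s4c.png',cv2.resize(im,None,fx=5,fy=5,interpolation=cv2.INTER_CUBIC)[:,:,::-1])
E
```

```text
16.85 [ 0.49224 -0.18936  0.06215] [-0.56 -3.01 -0.49] [-0.98   0.068 -0.249] yaw -0.076 [-6.797e-01  7.334e-01 -5.000e-04  1.500e-03] 0.031051635065252547
```

View pics/s4c.png

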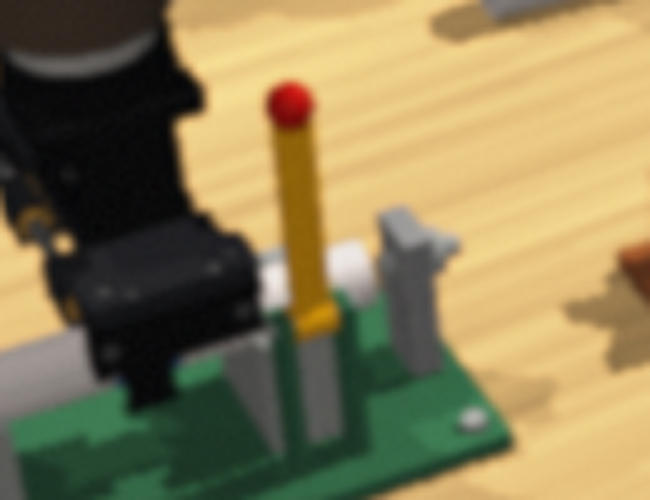

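The roller end now covers the button, and the blue band shows on both sides of the finger. Continuing until it goes solid.

Call:
send_rows([
  [0,0.0008,0,0,1],
  [0,0.0008,0,0,1],
  [0,0.0008,0,0,1],
])

```text
time_s: 17.27
position: [0.4923, -0.1886, 0.0621]
tcp_rot: [-0.68, 0.733, -0.001, 0.002]
force: [-0.0, -3.5, -1.1]
gripper_width: 0.0311
```

Call:
send_rows([
  [0,0.0008,0,0,1],
  [0,0.0008,0,0,1],
  [0,0.0008,0,0,1],
])

```text
time_s: 17.65
position: [0.4923, -0.1881, 0.0621]
tcp_rot: [-0.68, 0.733, -0.001, 0.001]
force: [0.3, -6.3, -0.9]
gripper_width: 0.0313
```

Call:
send_rows([
  [0,0.0008,0,0,1],
  [0,0.0008,0,0,1],
  [0,0.0008,0,0,1],
])

```text
time_s: 18.02
position: [0.4924, -0.1881, 0.0622]
tcp_rot: [-0.68, 0.733, -0.001, 0.001]
force: [-0.2, -7.9, -0.6]
gripper_width: 0.0312
```

Solid: the position has stalled at y = -0.1881 while the force climbs. Holding about 10 N total (friction about 2.5 N, so roughly 7 N on the button) for just over a second.

Call:
send_rows([
  [0.0001,0.001,0,0,1],
  [0.0001,0.001,0,0,1],
  [0.0001,0.001,0,0,1],
])

```text
time_s: 18.4
position: [0.4924, -0.1881, 0.0621]
tcp_rot: [-0.68, 0.733, -0.001, 0.001]
force: [-0.2, -9.5, -1.1]
gripper_width: 0.031
```

Call:
send_rows([
  [0.0001,0.001,0,0,1],
  [0.0001,0.001,0,0,1],
  [0.0001,0.001,0,0,1],
  [0.0001,0.001,0,0,1],
  [0.0001,0.001,0,0,1],
  [0.0001,0.001,0,0,1],
  [0.0001,0.001,0,0,1],
  [0.0001,0.001,0,0,1],
])

```text
time_s: 19.4
position: [0.4923, -0.1881, 0.0622]
tcp_rot: [-0.68, 0.733, -0.002, 0.0]
force: [-0.1, -10.1, -2.1]
gripper_width: 0.0311
```

```bash
python3 st.py
```

```text
19.4 [ 0.49235 -0.18806  0.06217] [ -0.07 -10.07  -2.15] [-2.492  0.007 -0.318] yaw -0.0756 [-6.799e-01  7.333e-01 -1.800e-03  2.000e-04] 0.031149466364034543
```

Call:
send_rows([
  [0,0.0005,-0.0002,0,1],
  [0,0.0005,-0.0002,0,1],
  [0,0.0005,-0.0002,0,1],
], squeeze=12)

```text
time_s: 19.77
position: [0.4924, -0.1879, 0.0621]
tcp_rot: [-0.68, 0.733, -0.002, -0.0]
force: [-0.7, -5.6, -0.5]
gripper_width: 0.0317
```

Call:
send_rows([
  [0,0.0003,0,0,0.2],
  [0,0.0003,0,0,0],
  [0,0.0003,0,0,-0.5],
  [0,0.0003,0,0,-1],
  [0,0,0,0,-1],
  [0,0,0,0,-1],
])

```text
time_s: 20.52
position: [0.4923, -0.1879, 0.0621]
tcp_rot: [-0.68, 0.733, -0.002, -0.0]
force: [0.3, 0.7, -0.9]
gripper_width: 0.0756
```

```bash
python3 st.py
```

```text
20.525 [ 0.49235 -0.18791  0.06214] [ 0.29  0.69 -0.91] [ 0.103 -0.054  0.057] yaw -0.0742 [-6.804e-01  7.328e-01 -2.000e-03 -2.000e-04] 0.07560974277447763
```

Released. Lift clear, then work out the clamp angle from the stored image.

Call:
send_rows([
  [0,0,0.01,0,-1],
  [0,0,0.03,0,-1],
  [0,0,0.07,0,-1],
  [0,0,0.12,0,-1],
  [0,0,0.17,0,-0.5],
  [0,0,0.21,0,0],
  [0,0,0.225,0,0.5],
  [0,0,0.225,0,1],
], squeeze=10)

```text
time_s: 21.52
position: [0.4924, -0.1878, 0.2878]
tcp_rot: [-0.68, 0.733, -0.003, 0.001]
force: [-1.3, 0.6, 0.3]
gripper_width: 0.0548
```

```bash
python3 st.py; python3 - <<'E'
from h import *
from scipy.optimize import minimize_scalar
q=(.4908,-.1987,-.0765)   # x corrected by contact
def W(x,y,z): return np.array([np.cos(q[2])*x-np.sin(q[2])*y+q[0],np.sin(q[2])*x+np.cos(q[2])*y+q[1],z])
B=lambda th:W(.048-.115*np.cos(th),.078,.091+.115*np.sin(th))
d=np.load('w2.npz');c2=(d['K'],d['R'],d['t'])
def red(f):
    im=cv2.imread(f);h=cv2.cvtColor(im,cv2.COLOR_BGR2HSV);m=(((h[...,0]<4)|(h[...,0]>176))&(h[...,1]>190)&(h[...,2]>90)).astype(np.uint8)
    n,_,st,ce=cv2.connectedComponentsWithStats(m);return [(ce[i].round(1).tolist(),int(st[i,4])) for i in range(1,n) if st[i,4]>25]
for n,c,f,px in (('w2',c2,'pics/w2.png',(216,293)),('scene',cam('scene'),'pics/s4.png',(218,260.6))):
    r=minimize_scalar(lambda t:np.linalg.norm(proj(c,B(t))[0]-px),bounds=(1.2,2.1),method='bounded');print(n,r.x,r.fun,red(f),B(r.x))
shot('wrist','w4.png')
im=shot('scene','s5.png')
E
```

```text
21.525 [ 0.49239 -0.18781  0.2878 ] [-1.27  0.55  0.29] [ 0.122 -0.058  0.038] yaw -0.0744 [-6.803e-01  7.329e-01 -2.500e-03  6.000e-04] 0.05481782299651465
w2 1.6128325415172755 0.18004874518548405 [([217.4, 296.7], 514)] [ 0.5494394  -0.12496589  0.20589841]
scene 1.6375210019665754 1.502430192309432 [([217.5, 260.7], 46), ([307.6, 374.2], 751)] [ 0.55226602 -0.12518255  0.20574409]
```

Clamp angle is about 1.62, with the ball near (0.551, -0.125, 0.206). Moving to the +x side of it with the fingers closed.

Call:
send_rows([
  [0.04,0.02,0.0,0,1],
  [0.08,0.045,0.0,0,1],
  [0.094,0.06,0,0,1],
  [0.094,0.06,-0.02,0,1],
  [0.094,0.06,-0.05,0,1],
  [0.094,0.06,-0.08,0,1],
  [0.094,0.06,-0.08,0,1],
])

```text
time_s: 22.5
position: [0.5829, -0.1276, 0.2019]
tcp_rot: [-0.68, 0.733, 0.002, -0.004]
force: [0.1, 1.3, -0.3]
gripper_width: 0.0004
```

```bash
python3 st.py; python3 - <<'E'
from h import *
im=shot('scene','s6.png')[215:335,150:310]; cv2.imwrite('pics/s6c.png',cv2.resize(im,None,fx=4,fy=4,interpolation=cv2.INTER_CUBIC)[:,:,::-1])
E
```

```text
22.5 [ 0.5829  -0.1276   0.20192] [ 0.05  1.33 -0.29] [ 0.072 -0.076 -0.023] yaw -0.075 [-0.6801  0.7331  0.0024 -0.004 ] 0.0003750611130100734
```

View pics/s6c.png

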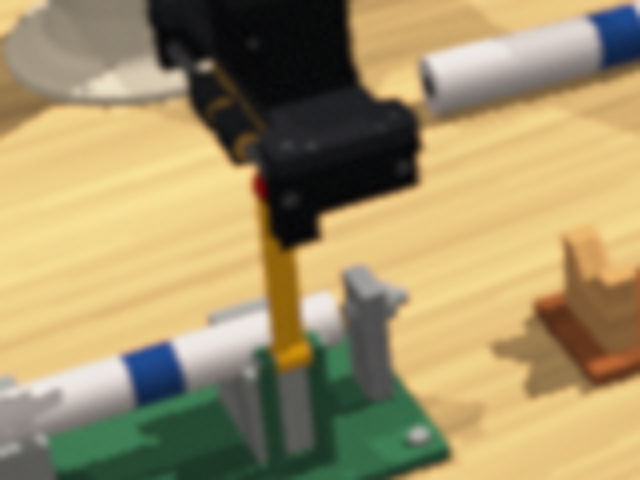

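The roller still sits against the stop, and the finger is on the +x side of the ball. Pushing toward -x.

Call:
send_rows([
  [-0.006,0.0005,0.001,0,1],
  [-0.012,0.001,0.002,0,1],
  [-0.019,0.0015,0.003,0,1],
  [-0.026,0.002,0.004,0,1],
  [-0.033,0.0025,0.004,0,1],
  [-0.04,0.003,0.004,0,1],
  [-0.047,0.0035,0.003,0,1],
  [-0.054,0.004,0.002,0,1],
])

```text
time_s: 23.55
position: [0.53, -0.1237, 0.2061]
tcp_rot: [-0.68, 0.733, 0.001, -0.002]
force: [1.3, 1.1, -1.4]
gripper_width: 0.0004
```

```bash
python3 st.py
```

```text
23.55 [ 0.52996 -0.12374  0.20614] [ 1.31  1.07 -1.42] [ 0.207 -0.411 -0.049] yaw -0.0745 [-6.803e-01  7.330e-01  5.000e-04 -2.500e-03] 0.0004352367657590825
```

Call:
send_rows([
  [-0.006,0.0005,-0.0015,0,1],
  [-0.012,0.001,-0.003,0,1],
  [-0.018,0.0015,-0.006,0,1],
  [-0.024,0.002,-0.009,0,1],
  [-0.03,0.0025,-0.012,0,1],
  [-0.036,0.003,-0.016,0,1],
  [-0.042,0.0035,-0.02,0,1],
  [-0.046,0.0035,-0.023,0,1],
])

```text
time_s: 24.55
position: [0.4832, -0.1202, 0.1827]
tcp_rot: [-0.68, 0.733, 0.001, -0.003]
force: [-0.1, -0.0, -0.3]
gripper_width: 0.0006
```

```bash
python3 st.py; cat > ang.py <<'E'
from h import *
from scipy.optimize import minimize_scalar
q=(.4908,-.1987,-.0765)
def W(x,y,z): return np.array([np.cos(q[2])*x-np.sin(q[2])*y+q[0],np.sin(q[2])*x+np.cos(q[2])*y+q[1],z])
B=lambda th:W(.048-.115*np.cos(th),.078,.091+.115*np.sin(th))
import sys
for n in sys.argv[1:]:
    im=shot(n,'a_%s.png'%n)[:,:,::-1].copy();h=cv2.cvtColor(im,cv2.COLOR_BGR2HSV);m=(((h[...,0]<4)|(h[...,0]>176))&(h[...,1]>190)&(h[...,2]>90)).astype(np.uint8)
    c=cam(n);k,_,st,ce=cv2.connectedComponentsWithStats(m)
    for i in range(1,k):
        if st[i,4]<6: continue
        r=minimize_scalar(lambda t:np.linalg.norm(proj(c,B(t))[0]-ce[i]),bounds=(-.15,2.1),method='bounded')
        print(n,ce[i].round(1),st[i,4],'theta',round(r.x,3),'res',round(r.fun,1))
E
python3 ang.py scene top wrist
```

```text
24.55 [ 0.48325 -0.12016  0.18272] [-0.07 -0.02 -0.29] [ 0.087 -0.098 -0.032] yaw -0.0745 [-0.6803  0.7329  0.0009 -0.0028] 0.0005843385719361807
scene [307.8 374.3] 741 theta 2.1 res 125.2
wrist [367.6 304.1] 769 theta 0.71 res 5.4
```

Clamp is at about 0.71 rad and sinking by itself. Moving the finger above the ball, waiting, and checking.

Call:
send_rows([
  [0,0,0.015,0,1],
  [0,0,0.03,0,1],
  [-0.015,0.001,0.03,0,1],
  [-0.03,0.002,0.03,0,1],
  [-0.045,0.0035,0.03,0,1],
  [-0.045,0.0035,0.03,0,1],
  [-0.045,0.0035,0.03,0,1],
  [-0.045,0.0035,0.03,0,1],
])

```text
time_s: 25.7
position: [0.439, -0.1167, 0.2129]
tcp_rot: [-0.68, 0.733, 0.001, -0.003]
force: [0.2, 0.6, 0.4]
gripper_width: 0.0006
```

```bash
python3 st.py; python3 ang.py wrist scene
```

```text
25.7 [ 0.43903 -0.11673  0.21289] [0.16 0.64 0.35] [ 0.068 -0.069  0.034] yaw -0.0743 [-6.803e-01  7.329e-01  7.000e-04 -2.800e-03] 0.0005567234764637559
wrist [323.2 244.4] 713 theta 0.126 res 0.7
scene [203.7 273. ] 11 theta 0.119 res 1.2
scene [308.2 374.3] 711 theta 2.1 res 125.5
```

Call:
send_rows([
  [0,0,0.02,0,1],
  [0,0,0.04,0,1],
  [0,0,0.04,0,1],
  [0,0,0.04,0,1],
  [0,0,0.04,0,1],
  [0,0,0.04,0,1],
  [0,0,0.04,0,1],
  [0,0,0.04,0,1],
])

```text
time_s: 26.8
position: [0.4389, -0.1167, 0.2527]
tcp_rot: [-0.68, 0.733, 0.001, -0.003]
force: [-1.0, 0.8, -0.3]
gripper_width: 0.0009
```

```bash
python3 ang.py wrist; python3 - <<'E'
from h import *
im=cv2.imread('pics/a_wrist.png'); cv2.imwrite('pics/a1.png',im)
E
```

```text
wrist [321.6 223.1] 490 theta 0.027 res 0.1
```

View pics/a1.png

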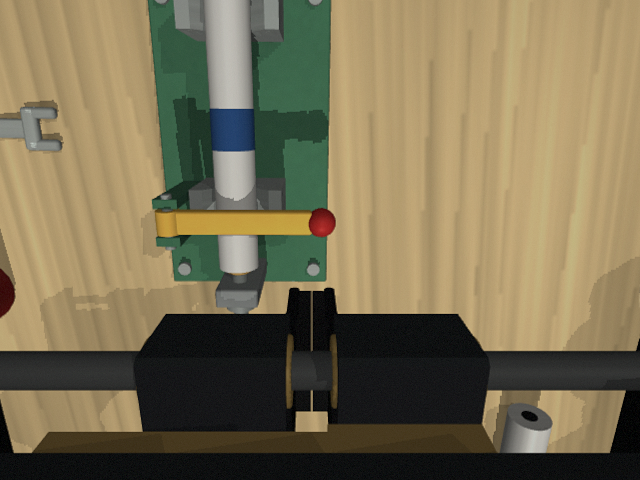

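The arm lies across the roller, ball at (321,223), and the roller end is against the stop at (238,272). One more wait and a numeric check of angle and band position.

Call:
send_rows([
  [0,0,0,0,1],
  [0,0,0,0,1],
  [0,0,0,0,1],
  [0,0,0,0,1],
  [0,0,0,0,1],
  [0,0,0,0,1],
  [0,0,0,0,1],
  [0,0,0,0,1],
])

```text
time_s: 27.85
position: [0.4389, -0.1167, 0.2527]
tcp_rot: [-0.68, 0.733, 0.001, -0.003]
force: [0.4, -0.2, 0.6]
gripper_width: 0.0003
```

```bash
python3 ang.py wrist scene; python3 - <<'E'
from h import *
c=cam('wrist');im=cv2.imread('pics/a_wrist.png');h=cv2.cvtColor(im,cv2.COLOR_BGR2HSV)
bm=(h[...,0]>100)&(h[...,0]<125)&(h[...,1]>120)&(h[...,2]>50); ys,xs=np.where(bm[90:170,200:270]);u=xs.mean()+200
yb=[ray(c,(u,v),.086) for v in(ys.min()+90,ys.max()+91)];m=np.mean(yb,0);print('band',m,'local y',(m[1]+.1987)*.997+(m[0]-.4908)*.0765)
for th in (-.12,0,.03): 
    from ang import B
    print(th,proj(c,B(th)))
im=cv2.imread('pics/a_wrist.png')[235:315,190:290];cv2.imwrite('pics/a2.png',cv2.resize(im,None,fx=6,fy=6,interpolation=cv2.INTER_CUBIC))
E
```

```text
wrist [321.7 223.2] 491 theta 0.029 res 0.2
scene [204.2 275.6] 9 theta 0.05 res 1.4
scene [308.2 374.3] 715 theta 2.1 res 125.5
band [ 0.48923947 -0.18726354  0.086     ] local y 0.011282770798204788
-0.12 [[319.90553262 217.52680388]]
0 [[321.45730032 222.0570089 ]]
0.03 [[321.51883305 223.25009586]]
```

View pics/a2.png

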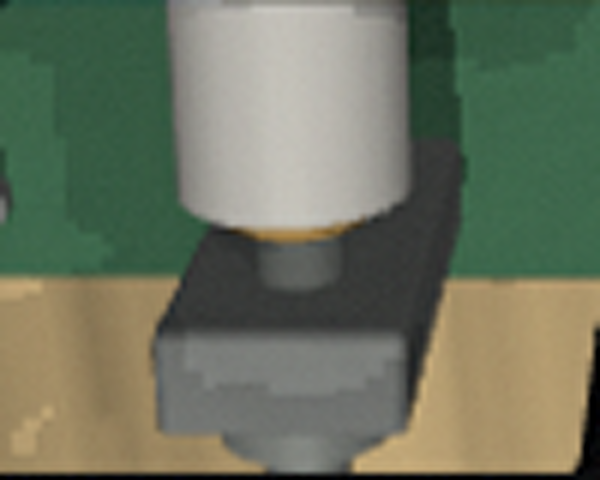

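The angle has stopped changing, about 0.03 rad, which is within 1 px of 0. The roller end bears on the brass button, and the band centre at local y is about 11.3 mm, matching the 10.6 mm when it was pushed home. The robot is clear, so I'm handing in.

```bash
python3 -c "
from cell import finish_job
print(finish_job())"
```

```text
the job is handed in; nothing more can be done
None
```

The job was handed in at about 28 s of robot time. The roller lies in both Vs with the button held in, and the yellow clamp arm lies on it.

- **Lift and seating:** I lifted the roller out of the cradle by its blue band (about 4.5 N of weight). I lowered it into the Vs with its end clear of the stop, under about 6 N of net downward press. The wrist torque suggests both Vs carried load; I did not check that any other way.
- **Push:** I slid it along the Vs until the button went solid, with the tool stopping at y = -0.188. I held about 10 N in total for just over a second. Allowing roughly 2.5 N for friction in the Vs, that is about 7 N on the button. I then released it and moved away.
- **Clamp:** I pushed the ball over, and below about 0.7 rad the arm sank onto the roller by itself.

**Last checks:**
- **Clamp angle:** it had stopped changing. The wrist camera gave 0.03 rad and the scene camera 0.05 rad. The wrist reading is within about 1 px of level. The scene reading is less certain, because only 9 pixels of the ball were visible.
- **Roller position:** the end was against the button in the close crop. The band centre was at 11.3 mm along the fixture, against 10.6 mm when pushed home, so I saw no sign of it springing back.
- **Limits:** the highest force I read on the roller was about 10 N, but forces were only read at the end of each move. Nothing was touching the robot at the end, and I did not go near the tin, the belt roll or the spanner.

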